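Brake lever check on a trolley handle

TASK

Two trolley handles stand on the bench. Check the brake on the one with the red lever: with the outside of the fingers (without gripping anything), press the red lever from its outer side toward the bar until it comes up against its stop short of the grip, firmly but without forcing it, and keep it there for about two seconds. Then ease it back out without letting it snap, and move clear; do not touch the handle with the blue lever and leave the other things on the bench where they are.

Things in the scene. Friction and masses are not known exactly. Their poses are not given: they have to be found in the camera images.
- red_stand: fixed stand with a trolley handle bar and red brake lever; origin on the bench under the bar, x to the lever side, y along the bar to its free end, z up. In mm, own axes: lever level with the bar on its +x side, on a vertical pin at x=40, y=-20; at rest the round blade, 14 thick, runs to x=70, y=10, then to its ball end (20 wide) at x=80, y=102. Clamp on post at y=-50, top 142 high.
- red_grip (a point): on the axis of the red handle's bar, middle of its black rubber grip (30 mm diameter, 125 mm long along y), 120 mm above the bench; axes as red_stand
- red_lever (a joint): angle of the red lever: 0 = at rest, out; grows as it is pressed toward the bar; 0.30 rad = at its own stop, blade still about 20 mm clear of the grip (27 mm travel at red_pad). A spring pushes back at red_pad with 2 N at rest, 6 N just before the stop; let go suddenly, it snaps back
- red_pad (a point): on the centre line of the red lever's blade, 97 mm from the pin (at rest x=77, y=70, 120 mm high in the stand's axes); moves with the lever. Its x axis points out of the outer side, away from the bar; y toward the free end. The blade's surface is 7 mm from this point. Free space 50 mm on the outer side and 100 mm below
- blue_stand: the same stand and bar with a blue lever, not to be touched; same axes and sizes as red_stand. The two may stand either way round, left or right
- blue_lever (a joint): angle of the blue lever: 0 = at rest, out; grows as it is pressed toward the bar; 0.30 rad = at its own stop, blade still about 20 mm clear of the grip (27 mm travel at blue_pad). A spring pushes back at blue_pad with 2 N at rest, 6 N just before the stop; let go suddenly, it snaps back
- blue_pad (a point): the same point on the blue lever's blade
- bottle: loose amber glass bottle, 60 diameter, 180 tall (mm), upright; origin at the centre of its underside. Bystander
- tub: loose open white plastic tub 110 x 110 x 90 tall (mm); origin at the centre of its underside. Bystander
- tape: loose green roll of tape lying flat, 90 outside diameter, 25 tall (mm); origin at the centre of its underside. Bystander
- wrench: loose steel wrench 170 long (mm), lying flat along its x axis, under 20 tall; origin under its middle. Bystander

How it is judged:
On the way, in this order (a step that is already met when the one before it is completed fails the run):
1. the red lever is kept pressed against its stop by the fingers, for at least 1 s (value of joint red_lever above 0.285 rad and contact force between the fingers and red_lever above 3 N), for 1 s.
2. the red lever is back out (value of joint red_lever below 0.04 rad), for 0.2 s.
At the end, for the whole second after the job is handed in: both levers are back at rest (under 0.04 rad) and the bottle, tub, tape and wrench are within 20 mm of where they began (value of joint each of red_lever, blue_lever below 0.04 rad and distance of each of bottle, tub, tape, wrench from where it was at the start of the episode below 0.02 m); the robot touches nothing.
It fails at once if the red lever is forced: more than 60 N on it (contact force between the fingers and red_lever above 60 N).
It fails at once if the red lever snaps back (faster than 3 rad/s) (velocity of joint red_lever below -3 rad/s).
It fails at once if the lever is taken between the fingers or pushed from elsewhere than its outer side (contact force between the fingers and red_lever above 2 N and x of the grasp point in the frame of red_pad below 0.003 m).
It fails at once if the handle with the blue lever is touched (more than 2 N) (contact force between any of the fingers, the arm and blue_stand above 2 N).
It fails at once if a bystander is shifted by more than 30 mm, or lifted (distance of any of bottle, tub, tape, wrench from where it was at the start of the episode above 0.03 m or height (world z) of any of bottle, tub, tape, wrench above 0.015 m).
It also fails if it takes over 40 s, if anything falls off the work surface, if the arm or the gripper's body presses on something with over 40 N, if the wrist force passes 120 N, or if a joint passes its speed limit or range.

ROBOT

A 7-joint arm with a two-finger parallel gripper is mounted at the origin on the work surface. World frame = base frame: x ahead of the robot, y to its left, z up, the work surface at z = 0. Lengths are in m, angles in rad, forces in N, time in s.
With the tool pointing down it reaches from about 0.425 to 0.875 m from the base axis. Payload 8.4 kg.
Tool frame: the origin (TCP) lies midway between the tips of the shut fingers; the grasp point (between the pads) lies 19 mm behind it (bot.grip_depth is the distance from the TCP to the grasp point, in m); z points along the fingers, y is the line along which they close (so a half turn about z gives the same grasp; the last joint's range is limited). The gripper opens to 87 mm and grips with 3 to 60 N. Pads are 19 mm wide; open, the fingers measure 117 mm over their backs; the gripper's body (75 mm by 190 mm) begins 51 mm behind the grasp point.
Start: joints at [-0.099, 0.333, 0.04, 1.465, -0.013, 1.343, -0.059], TCP at [0.65, -0, 0.223] pointing down, gripper open.
Joint ranges: [-2.58, 2.58], [-0.38, 2.09], [-1.3, 1.39], [0.25, 2.4], [-1.5, 4.64], [0.08, 2.09], [-2.65, 2.65]. Speed limits (rad/s): [2.22, 2.22, 2.79, 2.79, 3.14, 3.14, 3.14].

INTERFACE

Orientations are given as [roll, pitch, yaw] about the fixed x, y, z axes, in that order (R = Rz(yaw) Ry(pitch) Rx(roll)).
In Python, from station import bot gives the robot as it stands.
- The arm moves only by the tool move_arm, never from a script. Its argument "rows" is a list that holds one entry, the list of rows, each a list of 7 numbers: the turn, a rotation vector about the tool's x, y, z in degrees, then the shift along the tool's x, y, z in cm, then the finger opening in cm, from 0 to 8.7. In form: [[[rx, ry, rz, tx, ty, tz, claw], ...]]. A call has 1 to 12 rows; each row is the pose to reach, as a shift and turn from the pose commanded when the call began, along the tool's axes at that moment; what a row does not reach only later rows make up. A row lasts 1/12 s, in which the tool goes at most 41.7 mm and 7.16 degrees, less where a joint would pass 70% of its speed; a pose out of reach is approached as far as the arm can. A call with a gripper value outside its range is refused whole. The fingers move at their own pace and stop on an object; "newtons" is the grip in N (left out, the last holds). Time passes only in rows, so rows that repeat a pose let the fingers close. It gives the time, the measured TCP pose, the force, the opening and the grip force at its end, in the units of the state.
- bot.sense(): the state, without advancing time (a new reading comes with each control period).
- bot.grab_frame(name): name is "scene" or "side" or "wrist"; returns (picture, depth): 480x640x3 uint8, red, green, blue; 480x640 float32, m along the optical axis (not along the pixel's ray), 0 where there is no reading.
- bot.camera_info(name): a dict with "vertical_fov" (degrees; the focal length in pixels is half the picture's height over the tangent of half this angle, whatever the lens; pixels are square), "cx", "cy" (the principal point, pixels), "cam_to_world" (4x4, takes a point from camera to world coordinates). Camera axes: x right, y up, looking along -z (the intrinsics and any distortion apply to the point x, -y, -z); pixel columns grow to the right and rows downward; lengths in m; the calibration is good to about 2 mm. A picture is of the moment at which its call begins: read the wrist's pose just before it. camera_info takes no time and is no camera call; for the wrist camera it gives the pose at the moment of the call.
- bot.hand_in(): hands the job in; it is judged then, once.
Trained networks look in the newest picture that a camera, given by its name, has taken for a name from the list of things; names that differ only in an ending like _2 or _b are one class to them, and where a whole thing is asked for, a point or a joint stands for the part that bears it (a point fixed in the world has none). Each returns a list of dicts, best first, with "conf" (0 to 1); they miss things now and then, are a little off and sometimes report something else, mostly with a low value. They report only what shows in the picture. A call takes as long as a camera call.
- bot.search_frame(name, camera): "centre" ([row, column] in pixels, amid what is visible of it).
- bot.spot_point(name, camera): "centre" ([row, column] in pixels: a listed point, or the origin of a listed thing).
The state is a dict: "time_s": time; "joints": joint angles; "qvel": joint speeds; "tau": joint torques, N m; "ee_pos": TCP position; "eef_rot": TCP orientation; "force": force on the tool from outside, world axes, zero at the start; "wrist_torque": the same for the moment, N m; "gripper_width": finger opening in m; "finger_force": force on a finger pad.
Only numpy, scipy, OpenCV 4.12 (cv2) and the standard library are available. Lean on these libraries where they do the work, as an engineer would, in place of code of your own. Each camera call takes 0.05 s, during which the arm holds its last target. There are 200 camera calls.

## Working session

There is one attempt and no reset: what is moved stays moved. The work goes in short steps, Python scripts to look and compute and a tool call to move; the robot and the scene stay as the last step left them, time stands still between calls to the robot, and variables do not carry over. Pictures are saved under pics/ and viewed, at most 10 in all, crops included, and the job is handed in when it is done.

Besides the shell and the picture viewer there is one more tool, called after ">>>" as name(argument=value, ...), one argument or row to a line, values as JSON. move_arm: Moves the arm, as the interface text tells. Its arguments: {"type":"object","properties":{"rows":{"type":"array"},"newtons":{"type":"number"}},"required":["rows"]}

```bash
mkdir -p pics; cat > h.py <<'E'
import numpy as np, cv2
from station import bot
def pt(cam,rc,depth,info=None):
    i=info or bot.camera_info(cam); f=240/np.tan(np.radians(i["vertical_fov"])/2)
    r,c=rc; d=depth
    if not np.isscalar(d):
        r0,c0=int(round(r)),int(round(c)); w=d[max(r0-1,0):r0+2,max(c0-1,0):c0+2]; w=w[w>0]; d=float(np.median(w)) if w.size else 0
    p=np.array([(c-i["cx"])/f*d,-(r-i["cy"])/f*d,-d,1])
    return (np.array(i["cam_to_world"])@p)[:3]
E
python3 - <<'E'
from h import *
for cam in ["scene","side"]:
    im,d=bot.grab_frame(cam); cv2.imwrite(f"pics/{cam}0.png",im[...,::-1]); np.save(f"{cam}0.npy",d)
    print(cam,{k:v for k,v in bot.camera_info(cam).items()})
    for n in ["red_stand","red_grip","red_pad","blue_stand","blue_pad","bottle","tub","tape","wrench"]:
        for q in bot.spot_point(n,cam)[:2]:
            print(n,q, pt(cam,q["centre"],d).round(3))
E
```

```text
scene {'vertical_fov': 50.2494391173804, 'cx': 314.97694342417117, 'cy': 239.9628846109157, 'cam_to_world': array([[ 0.09976128, -0.83083343,  0.54750663,  1.31284491],
       [ 0.99491812,  0.07575841, -0.0663219 , -0.09347134],
       [ 0.01362422,  0.55134062,  0.83416899,  1.20504653],
       [ 0.        ,  0.        ,  0.        ,  1.        ]])}
red_stand {'centre': [231.4, 396.6], 'conf': 0.83} [0.521 0.235 0.011]
red_grip {'centre': [208.5, 428.5], 'conf': 0.72} [0.535 0.3   0.13 ]
blue_stand {'centre': [224.6, 248.8], 'conf': 0.59} [ 0.46  -0.181  0.011]
blue_pad {'centre': [210.7, 283.0], 'conf': 0.68} [ 0.498 -0.082  0.116]
bottle {'centre': [211.0, 476.5], 'conf': 0.78} [0.484 0.473 0.029]
tub {'centre': [320.9, 350.3], 'conf': 0.68} [0.779 0.067 0.005]
tape {'centre': [199.5, 302.4], 'conf': 0.78} [ 0.392 -0.022  0.022]
wrench {'centre': [235.5, 141.0], 'conf': 0.77} [ 0.465 -0.484  0.004]
side {'vertical_fov': 49.01837157444391, 'cx': 315.23536763193516, 'cy': 242.8838941109041, 'cam_to_world': array([[ 0.9562379 ,  0.19315091, -0.21977672,  0.21908245],
       [-0.2924411 ,  0.60694609, -0.73898216, -1.18932405],
       [-0.00934245,  0.7709145 ,  0.63687012,  1.13246732],
       [ 0.        ,  0.        ,  0.        ,  1.        ]])}
red_stand {'centre': [228.9, 281.9], 'conf': 0.73} [0.509 0.175 0.046]
red_grip {'centre': [189.0, 278.2], 'conf': 0.79} [0.528 0.282 0.135]
red_pad {'centre': [188.2, 298.6], 'conf': 0.65} [0.599 0.28  0.125]
blue_pad {'centre': [264.2, 299.6], 'conf': 0.48} [ 0.496 -0.099  0.125]
bottle {'centre': [193.1, 247.9], 'conf': 0.57} [0.447 0.456 0.022]
tub {'centre': [242.7, 369.5], 'conf': 0.57} [ 0.749 -0.009  0.071]
tape {'centre': [289.3, 256.1], 'conf': 0.6} [ 0.373 -0.031 -0.003]
tape {'centre': [227.0, 278.2], 'conf': 0.55} [0.497 0.179 0.055]
wrench {'centre': [409.2, 330.8], 'conf': 0.94} [ 0.458 -0.5    0.005]
```

View pics/scene0.png

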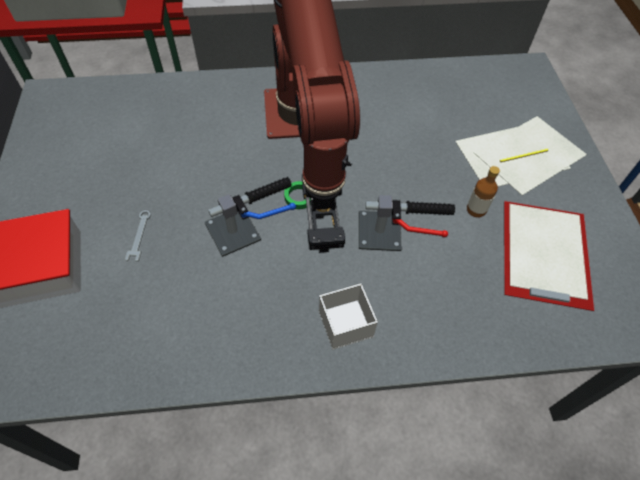

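View pics/side0.png

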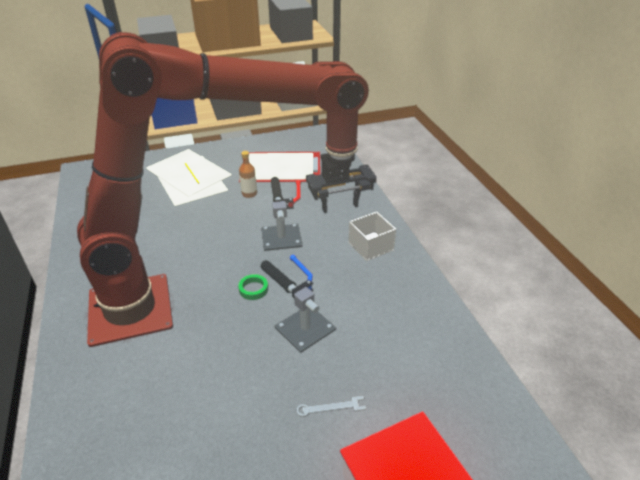

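```bash
python3 - <<'E'
from h import *
for cam in ["scene","side"]:
    im=cv2.imread(f"pics/{cam}0.png"); d=np.load(f"{cam}0.npy"); h=cv2.cvtColor(im,cv2.COLOR_BGR2HSV)
    i=bot.camera_info(cam)
    for nm,m in [("red",((h[...,0]<8)|(h[...,0]>172))&(h[...,1]>140)&(h[...,2]>60)),("blue",(abs(h[...,0].astype(int)-112)<14)&(h[...,1]>130)&(h[...,2]>60))]:
        n,l,s,c=cv2.connectedComponentsWithStats(m.astype(np.uint8))
        for k in range(1,n):
            if s[k,4]<30: continue
            P=np.array([pt(cam,(r,q),float(d[r,q]),i) for r,q in zip(*np.where(l==k)) if d[r,q]>0])
            P=P[(P[:,2]>.09)&(P[:,2]<.16)]
            if len(P)<10: continue
            print(cam,nm,s[k],len(P))
            for y0 in np.arange(P[:,1].min(),P[:,1].max(),.015):
                b=P[(P[:,1]>=y0)&(P[:,1]<y0+.015)]
                if len(b)>2: print("  y%.3f x %.3f..%.3f med %.3f zmax %.3f"%(y0+.0075,b[:,0].min(),b[:,0].max(),np.median(b[:,0]),b[:,2].max()))
E
```

```text
scene red [   0  209   70   80 4712] 4691
  y-0.815 x 0.452..0.515 med 0.473 zmax 0.106
  y-0.800 x 0.447..0.583 med 0.505 zmax 0.109
  y-0.785 x 0.445..0.653 med 0.540 zmax 0.108
  y-0.770 x 0.445..0.656 med 0.559 zmax 0.108
  y-0.755 x 0.441..0.656 med 0.560 zmax 0.109
  y-0.740 x 0.441..0.651 med 0.553 zmax 0.109
  y-0.725 x 0.437..0.650 med 0.553 zmax 0.109
  y-0.710 x 0.436..0.646 med 0.552 zmax 0.108
  y-0.695 x 0.435..0.648 med 0.548 zmax 0.108
  y-0.680 x 0.428..0.643 med 0.546 zmax 0.108
  y-0.665 x 0.432..0.640 med 0.545 zmax 0.107
  y-0.650 x 0.428..0.638 med 0.542 zmax 0.109
  y-0.635 x 0.491..0.637 med 0.582 zmax 0.108
  y-0.620 x 0.592..0.633 med 0.615 zmax 0.105
scene red [393 219  55  18 266] 262
  y0.210 x 0.552..0.572 med 0.561 zmax 0.132
  y0.225 x 0.561..0.592 med 0.577 zmax 0.131
  y0.240 x 0.581..0.598 med 0.591 zmax 0.131
  y0.255 x 0.587..0.603 med 0.596 zmax 0.132
  y0.270 x 0.591..0.604 med 0.600 zmax 0.129
  y0.285 x 0.596..0.608 med 0.603 zmax 0.131
  y0.300 x 0.601..0.614 med 0.608 zmax 0.131
  y0.315 x 0.603..0.620 med 0.612 zmax 0.132
  y0.330 x 0.609..
[... 1305 characters left out ...]
med 0.532 zmax 0.108
  y-0.679 x 0.429..0.640 med 0.529 zmax 0.109
  y-0.664 x 0.426..0.637 med 0.528 zmax 0.108
  y-0.649 x 0.428..0.633 med 0.547 zmax 0.109
  y-0.634 x 0.522..0.631 med 0.595 zmax 0.107
  y-0.619 x 0.621..0.628 med 0.626 zmax 0.102
side blue [290 255  22  26 132] 132
  y-0.175 x 0.500..0.509 med 0.502 zmax 0.137
  y-0.160 x 0.504..0.514 med 0.508 zmax 0.130
  y-0.145 x 0.503..0.515 med 0.507 zmax 0.132
  y-0.130 x 0.499..0.509 med 0.504 zmax 0.129
  y-0.115 x 0.496..0.506 med 0.500 zmax 0.133
  y-0.100 x 0.490..0.503 med 0.495 zmax 0.128
  y-0.085 x 0.487..0.499 med 0.492 zmax 0.131
  y-0.070 x 0.479..0.492 med 0.486 zmax 0.130
  y-0.055 x 0.478..0.488 med 0.481 zmax 0.129
```

The scene picture shows the red handle on the right: lever from (400,222) to its ball at (445,233), on the far side from the robot. The blue handle is on the left at about (270,213). In the side picture the red lever is at (297,190). The stand origin worked out from the blade, about (0.519, 0.239), agrees with the detector. I put red_pad at about (0.605, 0.297, 0.12), with the blade yawed about -0.25 rad at rest.

```bash
python3 - <<'E'
from h import *
from scipy.spatial.transform import Rotation as R
s=bot.sense(); print(s["time_s"],s["ee_pos"],s["eef_rot"],s["force"],s["gripper_width"])
M=R.from_euler("xyz",s["eef_rot"]).as_matrix(); print(M.round(3))
for w in [(.66,.297,.223),(.66,.297,.098)]: print((M.T@(np.array(w)-s["ee_pos"])*100).round(2))
E
```

```text
1.0 [6.49975026e-01 4.13937748e-06 2.22571543e-01] [-3.14156724e+00 -3.90339407e-05  1.57080528e+00] [ 0.33035124  0.3491798  -0.01547243] 0.08666670744646346
[[-0.  1. -0.]
 [ 1.  0.  0.]
 [ 0. -0. -1.]]
[29.7   1.   -0.04]
[29.7   1.   12.46]
```

>>> move_arm(
  rows=[
    [[0,0,0,3,0,0,0],[0,0,0,6,0.1,0,0],[0,0,0,9,0.2,0,0],[0,0,0,12,0.3,0,0],[0,0,0,15,0.4,0,0],[0,0,0,18,0.5,0,0],[0,0,0,21,0.6,0,0],[0,0,0,24,0.8,0,0],[0,0,0,27,1,0,0],[0,0,0,29.5,1,0,0],[0,0,0,29.7,1,0,0],[0,0,0,29.7,1,0,0]],
  ],
  newtons=5,
)

```text
time_s: 2.0
ee_pos: [0.6591, 0.2995, 0.2219]
eef_rot: [-3.141, -0.001, 1.574]
force: [0.5, -0.4, -0.1]
gripper_width: 0.0152
finger_force: 0.0
```

```bash
python3 - <<'E'
from h import *
s=bot.sense(); print(s["time_s"],s["ee_pos"],s["gripper_width"],s["force"])
im,d=bot.grab_frame("wrist"); i=bot.camera_info("wrist"); cv2.imwrite("pics/w1.png",im[...,::-1])
for q in bot.spot_point("red_pad","wrist")[:2]: print(q,pt("wrist",q["centre"],d,i).round(4))
h=cv2.cvtColor(im[...,::-1].copy(),cv2.COLOR_BGR2HSV)
m=((h[...,0]<8)|(h[...,0]>172))&(h[...,1]>140)&(h[...,2]>60)
P=np.array([pt("wrist",(r,q),float(d[r,q]),i) for r,q in zip(*np.where(m)) if d[r,q]>0])
P=P[(P[:,2]>.095)&(P[:,2]<.15)]
for y0 in np.arange(.2,.36,.01):
    b=P[(P[:,1]>=y0)&(P[:,1]<y0+.01)]
    if len(b)>5: print("y%.3f x %.4f..%.4f zmax %.4f"%(y0+.005,*np.percentile(b[:,0],[2,98]),b[:,2].max()))
E
```

```text
2.0 [0.65910433 0.29948461 0.22191657] 0.015173332766766225 [ 0.52651573 -0.35103043 -0.05048259]
{'centre': [244.6, 245.2], 'conf': 0.84} [0.6002 0.2953 0.1279]
{'centre': [232.9, 154.9], 'conf': 0.39} [0.532  0.3072 0.1353]
y0.255 x 0.5840..0.5981 zmax 0.1301
y0.265 x 0.5865..0.6007 zmax 0.1296
y0.275 x 0.5896..0.6031 zmax 0.1295
y0.285 x 0.5922..0.6060 zmax 0.1299
y0.295 x 0.5953..0.6088 zmax 0.1296
y0.305 x 0.5982..0.6115 zmax 0.1298
y0.315 x 0.6008..0.6163 zmax 0.1313
y0.325 x 0.6010..0.6179 zmax 0.1326
y0.335 x 0.6036..0.6143 zmax 0.1291
```

View pics/w1.png

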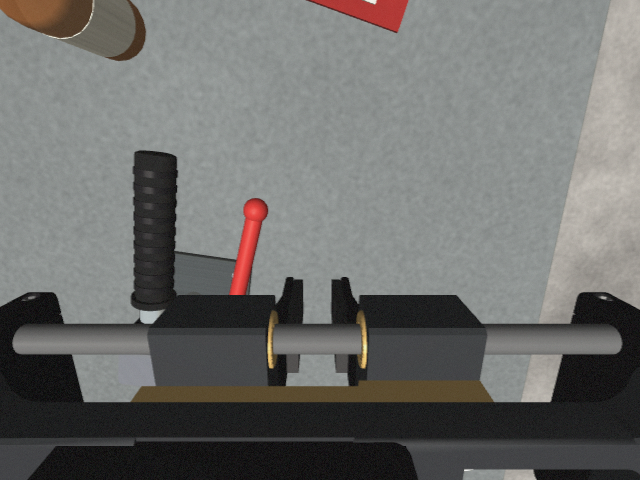

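The wrist view shows the red lever running from (240,290) to its ball at (256,210), left of the fingers and clear of them. Its outer face at the pad is at x≈0.609, y≈0.296. Next I descend on the outer side with the fingers shut.

>>> move_arm(
  rows=[
    [[0,0,0,0,0,2,0],[0,0,0,0,0,4,0],[0,0,0,0,0,6,0],[0,0,0,0,0,8,0],[0,0,0,0,0,10,0],[0,0,0,0,0,12,0],[0,0,0,0,0,12.4,0],[0,0,0,0,0,12.4,0],[0,0,0,0,0,12.4,0],[0,0,0,0,0,12.4,0]],
  ],
)

```text
time_s: 2.93
ee_pos: [0.661, 0.2968, 0.1005]
eef_rot: [3.139, -0.001, 1.57]
force: [0.8, 0.0, 0.2]
gripper_width: 0.0005
finger_force: 0.0
```

>>> move_arm(
  rows=[
    [[0,0,0,0,-0.5,0,0],[0,0,0,0,-1,0,0],[0,0,0,0,-1.5,0,0],[0,0,0,0,-2,0,0],[0,0,0,0,-2.4,0,0],[0,0,0,0,-2.4,0,0],[0,0,0,0,-2.4,0,0]],
  ],
)

```text
time_s: 3.52
ee_pos: [0.6358, 0.2971, 0.0988]
eef_rot: [3.141, -0.0, 1.571]
force: [0.1, 0.2, 0.4]
gripper_width: 0.0005
finger_force: 0.0
```

>>> move_arm(
  rows=[
    [[0,0,0,0,-0.3,0,0],[0,0,0,0,-0.6,0,0],[0,0,0,0.1,-0.9,0,0],[0,0,0,0.2,-1.2,0,0],[0,0,0,0.4,-1.5,0,0],[0,0,0,0.5,-1.8,0,0],[0,0,0,0.5,-1.8,0,0],[0,0,0,0.5,-1.8,0,0]],
  ],
)

```text
time_s: 4.18
ee_pos: [0.6181, 0.3021, 0.0986]
eef_rot: [3.141, -0.0, 1.571]
force: [1.2, -0.7, -1.7]
gripper_width: 0.0004
finger_force: 0.9
```

```bash
cat > m.py <<'E'
from h import *
s=bot.sense(); print(s["time_s"],s["ee_pos"].round(4) if hasattr(s["ee_pos"],"round") else s["ee_pos"],s["force"])
im,d=bot.grab_frame("wrist"); i=bot.camera_info("wrist")
h=cv2.cvtColor(im[...,::-1].copy(),cv2.COLOR_BGR2HSV)
m=((h[...,0]<8)|(h[...,0]>172))&(h[...,1]>140)&(h[...,2]>60)
P=np.array([pt("wrist",(r,q),float(d[r,q]),i) for r,q in zip(*np.where(m)) if d[r,q]>0])
P=P[(P[:,2]>.095)&(P[:,2]<.15)&(P[:,1]>.2)&(P[:,1]<.37)]
for y0 in np.arange(.2,.37,.01):
    b=P[(P[:,1]>=y0)&(P[:,1]<y0+.01)]
    if len(b)>5: print("y%.3f x %.4f..%.4f"%(y0+.005,*np.percentile(b[:,0],[2,98])))
import sys; cv2.imwrite(f"pics/{sys.argv[1]}.png",im[...,::-1])
E
python3 m.py w2
```

```text
4.1833 [0.6181 0.3021 0.0986] [ 1.1953609  -0.68937713 -1.6817036 ]
y0.315 x 0.5949..0.6090
y0.325 x 0.5952..0.6126
y0.335 x 0.5957..0.6117
```

>>> move_arm(
  rows=[
    [[0,0,0,0.1,-0.3,0,0],[0,0,0,0.2,-0.6,0,0],[0,0,0,0.3,-0.9,0,0],[0,0,0,0.4,-1.2,0,0],[0,0,0,0.5,-1.5,0,0],[0,0,0,0.6,-1.8,0,0],[0,0,0,0.6,-1.8,0,0],[0,0,0,0.6,-1.8,0,0]],
  ],
)

```text
time_s: 4.9
ee_pos: [0.6001, 0.3088, 0.099]
eef_rot: [3.141, -0.001, 1.571]
force: [4.3, 2.6, 0.7]
gripper_width: 0.0004
finger_force: 2.3
```

```bash
python3 m.py w3
```

```text
4.9 [0.6001 0.3088 0.099 ] [4.27297521 2.5612469  0.66321628]
y0.325 x 0.5769..0.5895
y0.335 x 0.5749..0.5923
y0.345 x 0.5767..0.5900
```

>>> move_arm(
  rows=[
    [[0,0,0,0.1,-0.2,0,0],[0,0,0,0.1,-0.4,0,0],[0,0,0,0.2,-0.6,0,0],[0,0,0,0.2,-0.7,0,0],[0,0,0,0.2,-0.7,0,0]],
  ],
)

```text
time_s: 5.37
ee_pos: [0.5935, 0.3108, 0.0991]
eef_rot: [3.14, -0.001, 1.571]
force: [6.4, 3.4, -0.6]
gripper_width: 0.0007
finger_force: 3.0
```

>>> move_arm(
  rows=[
    [[0,0,0,0,-0.1,0,0],[0,0,0,0,-0.2,0,0],[0,0,0,0,-0.2,0,0]],
  ],
)

```text
time_s: 5.62
ee_pos: [0.5917, 0.3112, 0.0991]
eef_rot: [3.139, -0.002, 1.571]
force: [6.2, 4.5, -1.6]
gripper_width: 0.0003
finger_force: 3.4
```

```bash
python3 m.py w4
```

```text
5.6167 [0.5917 0.3112 0.0991] [ 6.24722231  4.45049529 -1.57700588]
y0.325 x 0.5674..0.5799
y0.335 x 0.5646..0.5820
y0.345 x 0.5655..0.5809
```

>>> move_arm(
  rows=[
    [[0,0,0,0,-0.1,0,0],[0,0,0,0,-0.2,0,0],[0,0,0,0,-0.2,0,0]],
  ],
)

```text
time_s: 5.92
ee_pos: [0.5906, 0.3113, 0.0993]
eef_rot: [3.138, -0.003, 1.571]
force: [10.7, 5.2, -3.1]
gripper_width: 0.0002
finger_force: 4.7
```

>>> move_arm(
  rows=[
    [[0,0,0,0,-0.1,0,0],[0,0,0,0,-0.1,0,0]],
  ],
)

```text
time_s: 6.08
ee_pos: [0.5903, 0.3114, 0.0994]
eef_rot: [3.136, -0.003, 1.571]
force: [13.4, 7.2, -4.7]
gripper_width: 0.0002
finger_force: 6.1
```

The force is climbing while the position stalls, so the lever is at its stop. I'll press one millimetre more and hold about two seconds.

>>> move_arm(
  rows=[
    [[0,0,0,0,-0.1,0,0],[0,0,0,0,-0.1,0,0],[0,0,0,0,-0.1,0,0],[0,0,0,0,-0.1,0,0],[0,0,0,0,-0.1,0,0],[0,0,0,0,-0.1,0,0],[0,0,0,0,-0.1,0,0],[0,0,0,0,-0.1,0,0],[0,0,0,0,-0.1,0,0],[0,0,0,0,-0.1,0,0],[0,0,0,0,-0.1,0,0],[0,0,0,0,-0.1,0,0]],
  ],
)

```text
time_s: 7.08
ee_pos: [0.5901, 0.3113, 0.0996]
eef_rot: [3.135, -0.003, 1.571]
force: [16.2, 7.0, -5.9]
gripper_width: 0.0006
finger_force: 7.3
```

```bash
python3 m.py w5
```

```text
7.0833 [0.5901 0.3113 0.0996] [16.16001394  6.98431451 -5.88001115]
y0.325 x 0.5657..0.5782
y0.335 x 0.5628..0.5798
y0.345 x 0.5636..0.5790
```

View pics/w5.png

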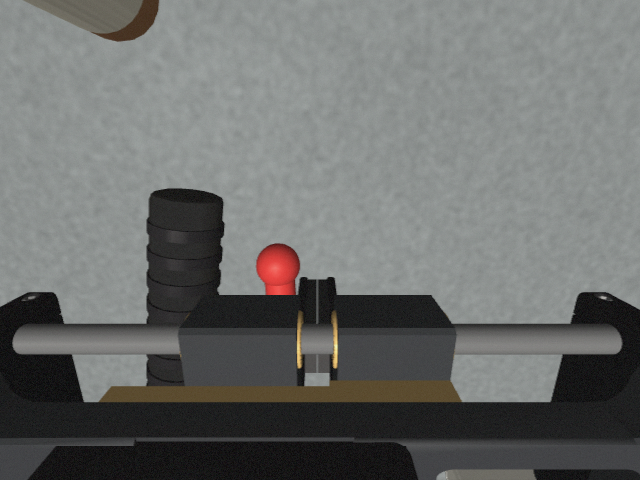

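The ball at (278,265) stays clear of the grip, whose edge is at column 222. It has moved about 38 mm, which matches 0.30 rad, so the lever is at its stop. I'll hold another second, then ease out.

>>> move_arm(
  rows=[
    [[0,0,0,0,0,0,0],[0,0,0,0,0,0,0],[0,0,0,0,0,0,0],[0,0,0,0,0,0,0],[0,0,0,0,0,0,0],[0,0,0,0,0,0,0],[0,0,0,0,0,0,0],[0,0,0,0,0,0,0],[0,0,0,0,0,0,0],[0,0,0,0,0,0,0],[0,0,0,0,0,0,0],[0,0,0,0,0,0,0]],
  ],
)

```text
time_s: 8.13
ee_pos: [0.5901, 0.3113, 0.0996]
eef_rot: [3.135, -0.003, 1.571]
force: [15.7, 6.9, -6.1]
gripper_width: 0.0003
finger_force: 7.3
```

>>> move_arm(
  rows=[
    [[0,0,0,0,0.2,0,0],[0,0,0,0,0.4,0,0],[0,0,0,-0.1,0.6,0,0],[0,0,0,-0.2,0.8,0,0],[0,0,0,-0.3,1,0,0],[0,0,0,-0.4,1.2,0,0],[0,0,0,-0.5,1.4,0,0],[0,0,0,-0.6,1.6,0,0],[0,0,0,-0.7,1.8,0,0],[0,0,0,-0.8,2,0,0],[0,0,0,-0.8,2.2,0,0],[0,0,0,-0.8,2.4,0,0]],
  ],
)

```text
time_s: 9.13
ee_pos: [0.6112, 0.3015, 0.0989]
eef_rot: [3.142, 0.001, 1.571]
force: [1.6, -2.2, 2.1]
gripper_width: 0.0005
finger_force: 1.3
```

>>> move_arm(
  rows=[
    [[0,0,0,-0.1,0.2,0,0],[0,0,0,-0.2,0.4,0,0],[0,0,0,-0.3,0.6,0,0],[0,0,0,-0.3,0.8,0,0],[0,0,0,-0.3,1,0,0],[0,0,0,-0.3,1.2,0,0],[0,0,0,-0.3,1.4,0,0],[0,0,0,-0.3,1.7,0,0],[0,0,0,-0.3,2.1,0,0],[0,0,0,-0.3,2.7,0,0],[0,0,0,-0.3,3.5,0,0],[0,0,0,-0.3,3.8,0,0]],
  ],
)

```text
time_s: 10.13
ee_pos: [0.6503, 0.2987, 0.0985]
eef_rot: [3.141, 0.0, 1.57]
force: [0.1, 0.1, -0.3]
gripper_width: 0.0005
finger_force: 0.0
```

>>> move_arm(
  rows=[
    [[0,0,0,0,0,0,0],[0,0,0,0,0,-2,0],[0,0,0,0,0,-4,0],[0,0,0,0,0,-6,0],[0,0,0,0,0,-8,0],[0,0,0,0,0,-10,0],[0,0,0,0,0,-12,0],[0,0,0,0,0,-12,0],[0,0,0,0,0,-12,0],[0,0,0,0,0,-12,0]],
  ],
)

```text
time_s: 10.97
ee_pos: [0.6486, 0.2989, 0.2178]
eef_rot: [-3.141, 0.0, 1.571]
force: [-0.4, 0.3, 0.2]
gripper_width: 0.0001
finger_force: 0.0
```

```bash
python3 m.py w6; python3 - <<'E'
from h import *
im,d=bot.grab_frame("scene"); cv2.imwrite("pics/scene1.png",im[...,::-1])
E
```

```text
10.9667 [0.6486 0.2989 0.2178] [-0.37958758  0.33940582  0.17573129]
y0.255 x 0.5830..0.5966
y0.265 x 0.5850..0.5989
y0.275 x 0.5882..0.6018
y0.285 x 0.5905..0.6043
y0.295 x 0.5936..0.6070
y0.305 x 0.5965..0.6096
y0.315 x 0.5990..0.6132
y0.325 x 0.5998..0.6166
y0.335 x 0.6014..0.6144
```

View pics/scene1.png

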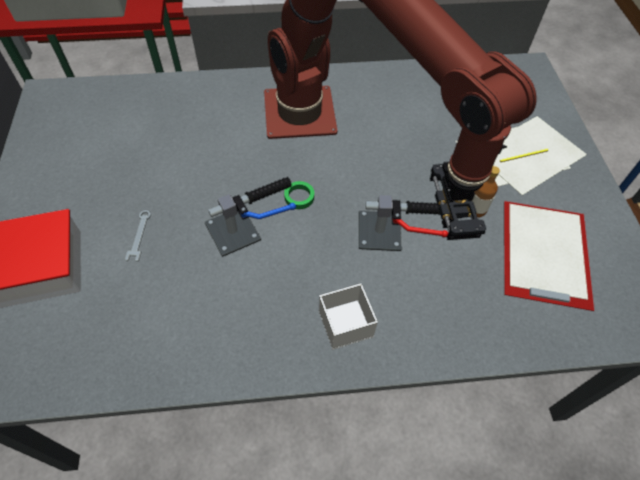

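The red lever is back at rest at (425,230), within about 2 mm of its first position, and the arm is clear. The other things on the bench look undisturbed.

```bash
python3 -c "
from station import bot
print(bot.hand_in())"
```

```text
the job is handed in; nothing more can be done
None
```

I pressed the red lever to its stop at about 16 N, held it there for about 2 s and eased it back to rest; the arm is clear, the blue handle was not touched, and the job is handed in (no verdict was returned).

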